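# Sort the grooming things back to their places in the bathroom cabinet

## Robot

A 6-joint arm with a two-finger parallel gripper is mounted at the origin on the work surface. World frame = base frame: x ahead of the robot, y to its left, z up, the work surface at z = 0. Lengths are in m, angles in rad, forces in N, time in s.
With the tool pointing down it reaches from about 0.275 to 0.85 m from the base axis. Payload 5.2 kg.
Tool frame: the origin (TCP) lies midway between the tips of the shut fingers; the grasp point (between the pads) lies 19 mm behind it (ctrl.grasp_offset is the distance from the TCP to the grasp point, in m); z points along the fingers, y is the line along which they close (so a half turn about z gives the same grasp; the last joint's range is limited). The gripper opens to 85 mm and grips with 20 to 120 N. Pads are 22 mm wide; open, the fingers measure 114 mm over their backs; the gripper's body (76 mm by 85 mm) begins 54 mm behind the grasp point. The pads swing forward as they close: fully open they stand 13 mm farther back than shut.
Start: joints at [0.897, 0.259, 1.535, -0, 1.348, -0.203], TCP at [0.249, 0.49, 0.231] pointing down, gripper open.
Joint ranges: [-3.14, 3.14], [-0.91, 2.08], [0.19, 2.58], [-1.22, 4.36], [0.22, 2.71], [-3.12, 3.12]. Speed limits (rad/s): [2.57, 2.57, 3.14, 3.14, 3.14, 3.14].

## Interface

Orientations are given as a 3x3 rotation matrix whose columns are the frame's x, y, z axes.
In Python, from plant import status, cams, order, ctrl gives the robot as it stands.
- The arm moves only by the tool drive_tool, never from a script. Its arguments are lists of equal length, an entry for each row: "travel": the shift along the world's x, y, z in mm, a list of three; "yaw": the turn about the world's z in rad; "hand": the opening, from 0 (shut) to 1 (fully open). A call has 1 to 12 rows; each row shifts and turns the commanded pose from where the row before left it; what a row does not reach is not made up. A row lasts 1/8 s, in which the tool goes at most 62.5 mm and 10.7 degrees, less where a joint would pass 70% of its speed; a pose out of reach is approached as far as the arm can. A call is refused whole if a number of a shift passes 62.5 or a number of a turn 0.188, either way. A call with a gripper value outside its range is refused whole. The fingers move at their own pace and stop on an object; "newtons" is the grip in N (left out, the last holds). Time passes only in rows, so rows that do not move let the fingers close. It gives the time, the measured TCP pose, the force, the opening and the grip force at its end, in the units of the state.
- status.state(): the state, without advancing time (a new reading comes with each control period).
- cams.read_camera(name): name is "scene" or "top"; returns the picture (384x512x3 uint8, red, green, blue); there is no depth.
- cams.camera_info(name): a dict with "K" (3x3 intrinsics, pixels), "R" (3x3) and "t" (3): a world point X has camera coordinates R X + t. Camera axes: x right, y down, z forward; pixel columns grow to the right and rows downward; lengths in m; the calibration is good to about 2 mm. A picture is of the moment at which its call begins. camera_info takes no time and is no camera call.
- order.hand_in(): hands the job in; it is judged then, once.
The state is a dict: "t": time; "qpos": joint angles; "dq": joint speeds; "effort": joint torques, N m; "tcp_pos": TCP position; "eef_rot": TCP orientation; "wrist_force": force on the tool from outside, world axes, zero at the start; "torque": the same for the moment, N m; "grip_width": finger opening in m; "finger_force": force on a finger pad.
Only numpy, scipy, OpenCV 4.12 (cv2) and the standard library are available. Lean on these libraries where they do the work, as an engineer would, in place of code of your own. Each camera call takes 0.05 s, during which the arm holds its last target. There are 200 camera calls.

## Task

Put away the loose things in this bathroom cabinet by kind: lay the chrome tweezers and the steel cuticle nipper flat, next to each other, in the pulled-out drawer; the blue toothbrush, bristles up, flat in the bamboo tray; and the red-and-black lipstick and the pink make-up compact lying flat, one beside the other, in the black tray. Then push the drawer fully shut. Leave the frosted glass jar standing where it is on top of the drawer unit.

Things in the scene. Friction and masses are not known exactly. Their poses are not given: they have to be found in the camera images.
- tweezers: chrome tweezers lying on their side, 96 mm long (x), 14.6 mm wide over the two arms at the middle (y) and 9 mm high; rigid, 25 g. Origin: middle of the length, at the underside; x along the tweezers to the tips, z up. Grip across y at the origin, where the arms are parallel (x -12 to +14 mm).
- nipper: dark steel cuticle nipper lying flat, 106 mm long (x), 9 to 11 mm thick; jaws to +x, the two handles to -x. It is 25 mm wide over the two parallel handles from x -34 to +7 mm (grip there, across y, at about x -12 mm) and 32 mm wide at the handle ends; rigid, 50 g. Origin: middle of the length, at the underside; z up.
- toothbrush: blue plastic toothbrush lying bristles up, at the start on top of the white drawer unit, roughly across it; 170 mm long (x), head with white bristles to +x (15 mm high there). Handle 13 mm wide (y) and 10 mm thick, from x -85 to +25 mm: grip across y at about x -15 mm. 20 g. Origin: middle of the length, at the flat underside; z up.
- lipstick: closed square lipstick, red cap (+x), gold band and black base (-x), lying down; 72 mm long (x), 20 x 20 mm across, 28 g. Origin: its centre, 10 mm above what it lies on. Any long side may be down.
- compact: closed round make-up compact, pink lid and gold rim, 54 mm diameter, 14 mm high, 50 g, lying flat. Origin: centre of the underside; z up. Grip it across the diameter in any direction.
- bamboo_tray: low pale bamboo tray, fixed, outside 218 mm (x) x 92 mm (y) x 15 mm high, walls and floor 4 mm thick, so inside 210 x 84 mm, 11 mm deep. Origin: centre of the underside (inner floor at z +4 mm).
- black_tray: low black plastic tray of the same size and shape as the bamboo one, fixed: inside 210 mm (x) x 84 mm (y), 11 mm deep. Origin: centre of the underside (inner floor at z +4 mm). The two trays swap places between starts.
- drawer_floor (a point): point on the inner floor of the pulled-out aqua top drawer of the fixed white drawer unit (190 x 190 x 116 mm high), on its centre line, 70 mm behind the inner face of its front. x points into the unit, y left, z up. Inside: y -80 to +80 mm, x -70 to +103 mm (at the start clear of the unit's top only up to x +50), side walls 34 mm high. Floor 66 mm above the table, 50 mm below the unit's top.
- drawer (a joint): opening of that drawer in m: 0 fully shut, 0.125 to 0.14 at the start. It slides along the point's x with 1.5 N drag and stays where left; push its front to shut it. Front: outer face at x -74 mm from point drawer_floor, 182 mm wide, z -5 to +44 mm; a round aluminium knob, 18 mm wide, in its middle (z +19 mm) stands 16 mm out.
- frosted_jar: closed frosted glass jar with an aluminium lid, 61 mm diameter, 50 mm high, 150 g, standing loose on the back part of the drawer unit's top, behind the toothbrush: a bystander. Origin: centre of its underside.

How it is judged:
At the end, for the whole second after the job is handed in: Top drawer shut within 8 mm, tweezers and nipper flat on its floor; toothbrush flat, bristles up, on the bamboo tray's floor; lipstick and compact flat on the black tray's floor (each raised under 4 mm, tilted under 0.05 rad: none on a wall or on another thing); all let go and at rest (value of joint drawer below 0.008 m and x of tweezers in the frame of drawer_floor between -0.075 and 0.095 m and y of tweezers in the frame of drawer_floor between -0.08 and 0.08 m and z of tweezers in the frame of drawer_floor between -0.003 and 0.005 m and angle between each of tweezers, nipper's own z axis and vertical below 0.09 rad and linear speed of each of tweezers, nipper, toothbrush, compact, lipstick below 0.02 m/s and angular speed of each of tweezers, nipper, toothbrush, compact, lipstick below 0.2 rad/s and x of nipper in the frame of drawer_floor between -0.075 and 0.095 m and y of nipper in the frame of drawer_floor between -0.08 and 0.08 m and z of nipper in the frame of drawer_floor between -0.003 and 0.005 m and x of toothbrush in the frame of bamboo_tray between -0.03 and 0.03 m and y of toothbrush in the frame of bamboo_tray between -0.038 and 0.038 m and z of toothbrush in the frame of bamboo_tray between 0.001 and 0.0075 m and angle between each of toothbrush, compact's own z axis and vertical below 0.05 rad and x of compact in the frame of black_tray between -0.08 and 0.08 m and y of compact in the frame of black_tray between -0.018 and 0.018 m and z of compact in the frame of black_tray between 0.001 and 0.0075 m and x of lipstick in the frame of black_tray between -0.085 and 0.085 m and y of lipstick in the frame of black_tray between -0.036 and 0.036 m and z of lipstick in the frame of black_tray between 0.009 and 0.0185 m and angle between lipstick's own x axis and vertical between 1.5 and 1.64 rad); the robot touches nothing.
It fails at once if the frosted jar is shifted more than 25 mm or tipped more than 0.3 rad (distance of frosted_jar from where it was at the start of the episode above 0.025 m or angle between frosted_jar's own z axis and vertical above 0.3 rad).
It also fails if it takes over 144 s, if anything falls off the work surface, if the arm or the gripper's body presses on something with over 40 N, if the wrist force passes 120 N, or if a joint passes its speed limit or range.

## Working session

There is one attempt and no reset: what is moved stays moved. The work goes in short steps, Python scripts to look and compute and a tool call to move; the robot and the scene stay as the last step left them, time stands still between calls to the robot, and variables do not carry over. Pictures are saved under pics/ and viewed, at most 14 in all, crops included, and the job is handed in when it is done.

Besides the shell and the picture viewer there is one more tool, called as name(argument=value, ...), one argument or row to a line, values as JSON. drive_tool: Moves the arm, as the interface text tells. Its arguments: {"type":"object","properties":{"travel":{"type":"array","items":{"type":"array","items":{"type":"number"}}},"yaw":{"type":"array","items":{"type":"number"}},"hand":{"type":"array","items":{"type":"number"}},"newtons":{"type":"number"}},"required":["travel","yaw","hand"]}

```bash
mkdir -p pics; ls; python3 - <<'E'
from plant import status,cams,ctrl
import cv2
print(status.state(), ctrl.grasp_offset)
for n in("scene","top"):
    i=cams.camera_info(n);print(n,i)
    im=cams.read_camera(n)[:,:,::-1]
    cv2.imwrite(f"pics/{n}0.png",im)
    cv2.imwrite(f"pics/{n}0b.png",cv2.resize(im,(800,600),interpolation=cv2.INTER_CUBIC))
E
```

```text
pics
{'t': 0.0, 'qpos': array([ 8.97198249e-01,  2.59349119e-01,  1.53610699e+00,  1.60329784e-06,
        1.34797307e+00, -2.02827049e-01]), 'dq': array([-1.23029203e-03, -2.36548973e-05,  1.80463511e-03,  1.08714875e-03,
        5.89541783e-05, -9.47539661e-05]), 'effort': array([-4.32321949e-04, -4.46047568e+01, -2.90563095e+01, -1.03366772e-04,
        1.17545531e-02, -1.45470034e-05]), 'tcp_pos': array([0.24912016, 0.48975211, 0.23046179]), 'eef_rot': array([[-8.91218461e-01,  4.53572861e-01, -1.14684799e-03],
       [ 4.53574159e-01,  8.91217384e-01, -1.43441679e-03],
       [ 3.71478342e-04, -1.79855934e-03, -9.99998314e-01]]), 'wrist_force': array([-0.34500845,  0.19693757,  1.04460539]), 'torque': array([-0.01500734,  0.01632135, -0.02473344]), 'finger_force': 0.0, 'grip_width': 0.08539818683165082} 0.0187
scene {'K': array([[422.77776259,   0.        , 257.91553834],
       [  0.        , 422.77776259, 195.30240483],
       [  0.        ,   0.        ,   1.        ]]), 'R': array([[-0.01207803,  0.99991942, -0.00390847],
       [ 0.69502727,  0.00558497, -0.71896169],
       [-0.71888192, -0.01140013, -0.69503872]]), 't': array([ 0.00553747, -0.3543911 ,  1.55372622])}
top {'K': array([[351.80884226,   0.        , 247.33658089],
       [  0.        , 351.80884226, 187.88252718],
       [  0.        ,   0.        ,   1.        ]]), 'R': array([[-2.40413398e-02, -9.99710880e-01,  4.13311385e-04],
       [-9.88916525e-01,  2.37211593e-02, -1.46565386e-01],
       [ 1.46513206e-01, -3.93235869e-03, -9.89200898e-01]]), 't': array([-0.00201411,  0.59657001,  0.88227225])}
```

View pics/scene0b.png

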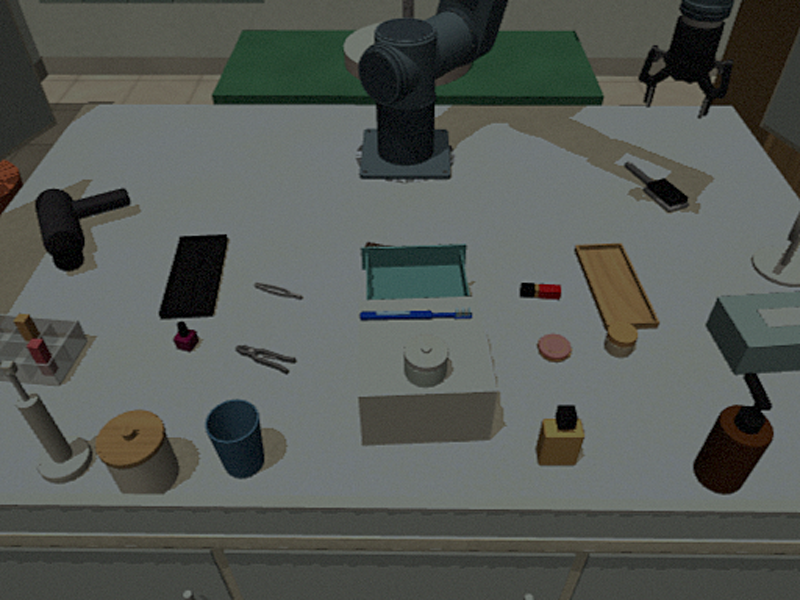

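View pics/top0b.png

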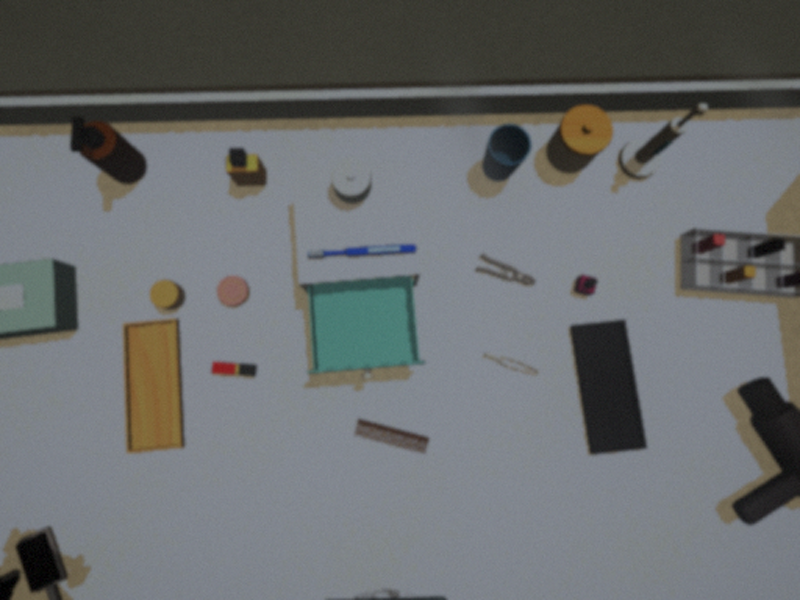

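```bash
cat > h.py <<'E'
import numpy as np, cv2
from plant import status,cams
def crop(n,x0,y0,w,h,s,out,grab=True,tick=20):
    im=cams.read_camera(n)[:,:,::-1] if grab else cv2.imread(f"pics/{n}0.png")
    c=cv2.resize(im[y0:y0+h,x0:x0+w],None,fx=s,fy=s,interpolation=cv2.INTER_CUBIC)
    c=(255*(c/255.)**0.6).astype(np.uint8)
    for x in range(-(-x0//tick)*tick,x0+w,tick):
        X=int((x-x0+.5)*s);cv2.line(c,(X,0),(X,6),(0,0,255),1);cv2.putText(c,str(x),(X+2,10),0,.33,(0,0,255),1)
    for y in range(-(-y0//tick)*tick,y0+h,tick):
        Y=int((y-y0+.5)*s);cv2.line(c,(0,Y),(6,Y),(0,0,255),1);cv2.putText(c,str(y),(8,Y+4),0,.33,(0,0,255),1)
    cv2.imwrite(f"pics/{out}.png",c)
I={n:cams.camera_info(n) for n in("scene","top")}
def at(n,u,v,z):
    i=I[n];d=i["R"].T@np.linalg.inv(i["K"])@[u,v,1];c=-i["R"].T@i["t"]
    return c+d*(z-c[2])/d[2]
def proj(n,X):
    i=I[n];p=i["K"]@(i["R"]@np.array(X)+i["t"]);return p[:2]/p[2]
def tri(a,b):
    A=[];B=[]
    for n,(u,v) in(("scene",a),("top",b)):
        i=I[n];P=i["K"]@np.c_[i["R"],i["t"]]
        A+=[u*P[2]-P[0],v*P[2]-P[1]]
    A=np.array(A);x=np.linalg.lstsq(A[:,:3],-A[:,3],rcond=None)[0]
    e=max(abs(proj("scene",x)-a).max(),abs(proj("top",x)-b).max());return x,e
E
python3 - <<'E'
from h import *
crop("top",75,140,175,130,4.5,"t1",False,10)
crop("top",235,140,185,130,4.3,"t2",False,10)
crop("scene",225,145,200,100,4,"s1",False,10)
crop("scene",95,145,135,100,5.9,"s2",False,10)
E
```

```text
(no output)
```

View pics/t1.png

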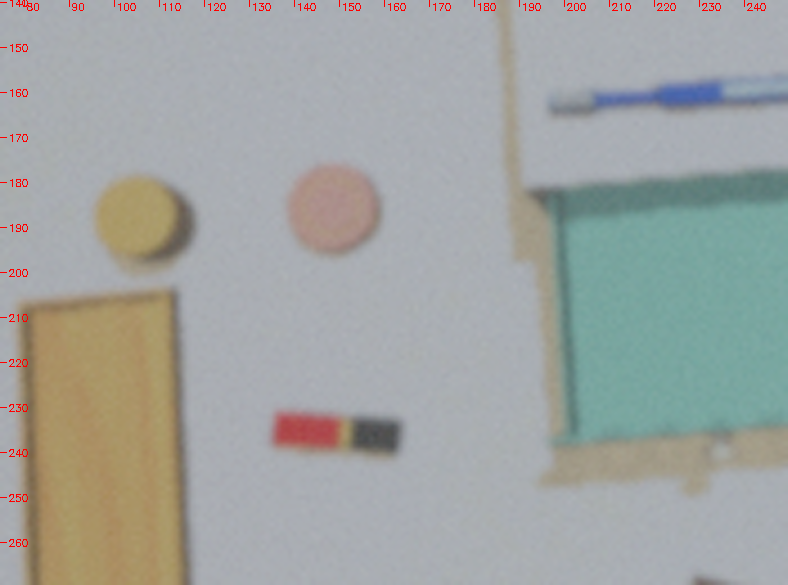

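View pics/t2.png

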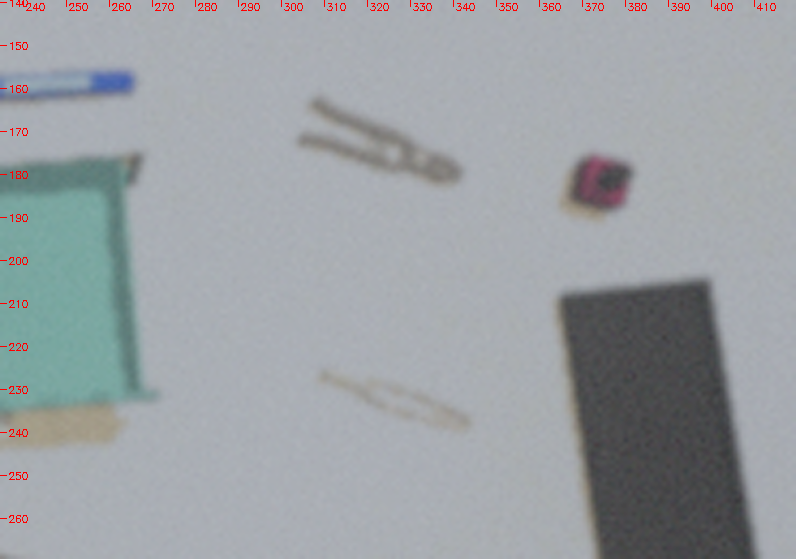

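View pics/s1.png

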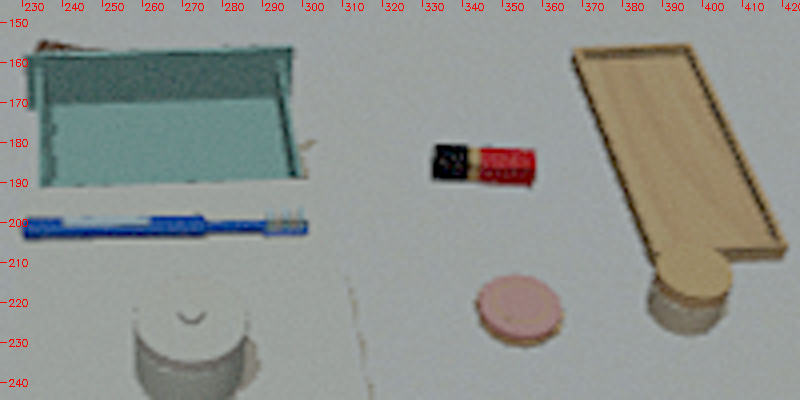

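View pics/s2.png

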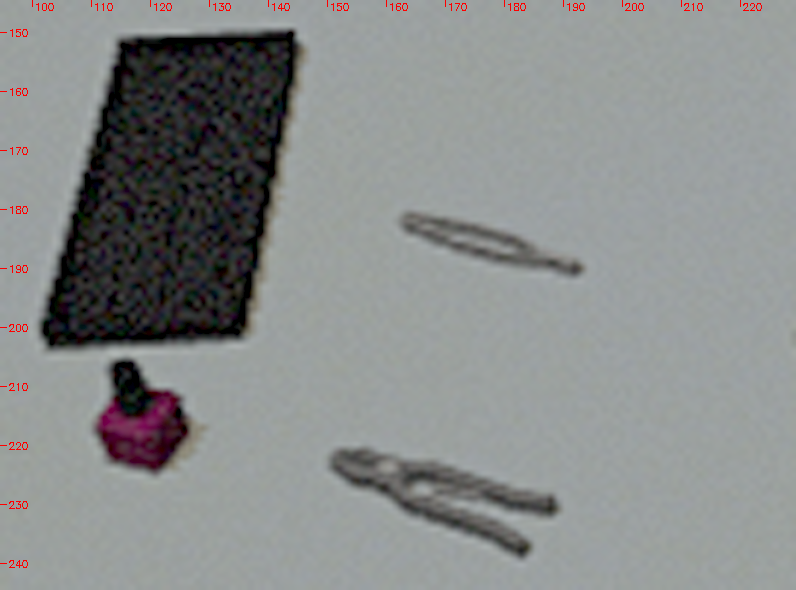

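The pictures show all items: compact at top (149,186), lipstick (149,236), toothbrush (196,163)–(265,158), tweezers tip (309,227) to rear (343,238), nipper jaws (342,180) with handles (308,163)/(305,172). A dark comb-like bystander lies in front of the drawer.

```bash
python3 - <<'E'
from h import *
np.set_printoptions(precision=4,suppress=True)
P=dict(compact=((354.5,220.8),(148.7,185.9)),lipB=((332.5,185),(163.4,236.6)),lipR=((358.5,186.3),(135.4,235.1)),
brTail=((230.3,201.8),(265.4,158.3)),brHead=((301.5,201.3),(196.5,162.6)),
nJaw=((150.9,222.5),(341.5,180.2)),nH1=((188.6,230.4),(304.7,171.8)),nH2=((183.7,237.5),(308.5,163.5)),
twR=((163.1,181.8),(343.1,238.3)),twT=((192.8,190.1),(309.4,226.7)),
drL=((298,157),(198.3,237.9)),drR=((231.3,158.3),(271.2,231.6)),jar=((272,228.3),(224.3,116.8)),
kFarL=((135.7,201.4),(364.7,208.3)),kFarR=((102.1,203.1),(399.4,204.6)),kNL=((144.3,150.3),(377.1,289.4)),kNR=((114.8,151.3),(412.3,286.9)),
bNL=((397.3,155.5),(82.1,288.8)),bNR=((367.5,156.3),(117.3,285.6)),bFL=((421.3,206.3),(79.4,207.1)))
R={}
for k,(a,b) in P.items():
    x,e=tri(a,b);R[k]=x;print(k,x,round(e,2))
print("bFR@15",at("top",113.4,204.2,.015))
print("comb top z0",[at("top",u*.64,v*.64,.0)for u,v in((357,420),(356,435),(426,452),(429,436))])
print("nail polish",at("top",373,182,.02))
n=lambda a,b:(np.linalg.norm(R[a]-R[b]),np.degrees(np.arctan2(*(R[b]-R[a])[[1,0]])))
for a,b in(("lipB","lipR"),("brTail","brHead"),("twR","twT"),("drR","drL"),("kNR","kFarR"),("kNL","kFarL"),("kNR","kNL"),("bNL","bFL"),("bNR","bNL")):print(a,b,n(a,b))
h=(R["nH1"]+R["nH2"])/2;print("nip",h,(h+R["nJaw"])/2,np.linalg.norm(h-R["nJaw"]),np.degrees(np.arctan2(*(R["nJaw"]-h)[[1,0]])))
E
```

```text
compact [0.6134 0.2536 0.0094] 0.21
lipB [0.4751 0.2121 0.0087] 0.25
lipR [0.4808 0.2857 0.0097] 0.19
brTail [ 0.657  -0.0622  0.1204] 0.1
brHead [0.651  0.1064 0.1175] 0.16
nJaw [ 0.6178 -0.2783  0.0026] 0.51
nH1 [ 0.6438 -0.1767  0.002 ] 0.03
nH2 [ 0.6671 -0.1871  0.0013] 0.45
twR [ 0.4592 -0.2732  0.003 ] 0.78
twT [ 0.4924 -0.1835  0.002 ] 0.53
drL [0.4685 0.1072 0.1046] 0.99
drR [ 0.4792 -0.0708  0.108 ] 0.03
jar [0.7577 0.035  0.141 ] 0.3
kFarL [ 0.5387 -0.3365  0.0016] 0.3
kFarR [ 0.5461 -0.4293  0.0022] 0.61
kNL [ 0.3255 -0.3524  0.013 ] 1.4
kNR [ 0.3293 -0.4445  0.0116] 1.02
bNL [0.3452 0.4233 0.0127] 0.76
bNR [0.3512 0.3312 0.014 ] 0.77
bFL [0.5598 0.4407 0.0101] 0.48
bFR@15 [0.5648 0.3457 0.015 ]
comb top z0 [array([0.3859, 0.039 , 0.    ]), array([0.361 , 0.0411, 0.    ]), array([ 0.3301, -0.0769,  0.    ]), array([ 0.3563, -0.0829,  0.    ])]
nail polish [ 0.6078 -0.3571  0.02  ]
lipB lipR (np.float64(0.07380821087057136), np.float64(85.56373660938958))
brTail brHead (np.float64(0.168757902305701), np.float64(92.05762483710292))
twR twT (np.float64(0.095638440838819), np.float64(69.71832745378028))
drR drL (np.float64(0.17842743895033522), np.float64(93.44366795007926))
kNR kFarR (np.float64(0.2175297877150153), np.float64(4.011008548048231))
kNL kFarL (np.float64(0.2141213914844413), np.float64(4.268725159851804))
kNR kNL (np.float64(0.09222284950909304), np.float64(92.39459596940348))
bNL bFL (np.float64(0.21531898904832353), np.float64(4.638422871487354))
bNR bNL (np.float64(0.09227638729396521), np.float64(93.7285429324739))
nip [ 0.6554 -0.1819  0.0017] [ 0.6366 -0.2301  0.0021] 0.10350493584120066 -111.2991325091388
```

```bash
python3 - <<'E'
from h import *
np.set_printoptions(precision=4,suppress=True)
def two(nm,s,t,z):
    a=at("scene",*s,z)[:2] if s else None;b=at("top",*t,z)[:2];print(nm,"scene",a,"top",b,"z",z)
two("compact",(354.5,220.8),(148.7,185.9),.014)
two("lipB",(332.5,185),(163.4,236.6),.012);two("lipR",(358.5,186.3),(135.4,235.1),.012)
two("brT",(230.3,201.8),(265.4,158.3),.122);two("brH",(301.5,201.3),(196.5,162.6),.124)
two("nJ",(150.9,222.5),(341.5,180.2),.005);two("nH1",(188.6,230.4),(304.7,171.8),.005);two("nH2",(183.7,237.5),(308.5,163.5),.005)
two("twR",(163.1,181.8),(343.1,238.3),.005);two("twT",(192.8,190.1),(309.4,226.7),.005)
two("drL",(298,157),(198.3,237.9),.110);two("drR",(231.3,158.3),(271.2,231.6),.110)
for k,s,t in(("kFL",(135.7,201.4),(364.7,208.3)),("kFR",(102.1,203.1),(399.4,204.6)),("kNL",(144.3,150.3),(377.1,289.4)),("kNR",(114.8,151.3),(412.3,286.9)),("bNL",(397.3,155.5),(82.1,288.8)),("bNR",(367.5,156.3),(117.3,285.6)),("bFL",(421.3,206.3),(79.4,207.1)),("bFR",None,(113.4,204.2))): two(k,s,t,.015)
two("jar lid",(272,231),(224.3,116.8),.160)
two("unit edge R",None,(264.7,176),.116);two("unit edge L",None,(193,182),.116)
print("comb",tri((236,155.5),(274.6,279)))
E
```

```text
compact scene [0.6176 0.2526] top [0.6127 0.2517] z 0.014
lipB scene [0.4786 0.2118] top [0.475  0.2107] z 0.012
lipR scene [0.4834 0.2846] top [0.4808 0.2855] z 0.012
brT scene [ 0.6586 -0.0622] top [ 0.6567 -0.0618] z 0.122
brH scene [0.6576 0.1053] top [0.6495 0.1059] z 0.124
nJ scene [ 0.6198 -0.2785] top [ 0.6173 -0.2763] z 0.005
nH1 scene [ 0.6464 -0.176 ] top [ 0.6432 -0.1761] z 0.005
nH2 scene [ 0.6703 -0.1854] top [ 0.6664 -0.1877] z 0.005
twR scene [ 0.4611 -0.274 ] top [ 0.459  -0.2705] z 0.005
twT scene [ 0.4954 -0.1838] top [ 0.4922 -0.1815] z 0.005
drL scene [0.4749 0.1082] top [0.4684 0.1041] z 0.11
drR scene [ 0.4817 -0.0705] top [ 0.4792 -0.0708] z 0.11
kFL scene [ 0.5519 -0.3314] top [ 0.5375 -0.3311] z 0.015
kFR scene [ 0.5592 -0.4212] top [ 0.5452 -0.4254] z 0.015
kNL scene [ 0.3273 -0.3541] top [ 0.3253 -0.348 ] z 0.015
kNR scene [ 0.333  -0.4446] top [ 0.3294 -0.4402] z 0.015
bNL scene [0.3474 0.4236] top [0.3453 0.4202] z 0.015
bNR scene [0.352  0.3323] top [0.3512 0.3288] z 0.015
bFL scene [0.5643 0.4391] top [0.5592 0.437 ] z 0.015
bFR scene None top [0.5648 0.3457] z 0.015
jar lid scene [0.782  0.0339] top [0.7507 0.0346] z 0.16
unit edge R scene None top [ 0.6139 -0.0591] z 0.116
unit edge L scene None top [0.6033 0.1157] z 0.116
comb (array([ 0.3585, -0.0733,  0.0212]), np.float64(3.1568288953046135))
```

drive_tool(
  travel=[
    [34,-40,0],
    [34,-40,0],
    [34,-40,0],
    [34,-40,0],
    [34,-40,0],
    [34,-40,0],
    [34,-40,0],
    [34,-40,0],
    [34,-40,0],
    [34,-40,0],
    [34,-40,0],
    [34,-40,0],
  ],
  yaw=[-0.088,-0.088,-0.088,-0.088,-0.088,-0.088,-0.088,-0.088,-0.088,-0.088,-0.088,-0.088],
  hand=[0.5,0.5,0.5,0.5,0.5,0.5,0.5,0.5,0.5,0.5,0.5,0.5],
  newtons=30,
)

```text
t: 1.6
tcp_pos: [0.6582, 0.0088, 0.2307]
eef_rot: [[-0.041, 0.999, -0.001], [0.999, 0.041, 0.0], [0.0, -0.001, -1.0]]
wrist_force: [0.9, 1.0, -0.1]
grip_width: 0.0423
finger_force: 0.0
```

drive_tool(
  travel=[
    [-2,-2,-30],
    [0,0,-30],
    [0,0,-25],
    [0,0,-15],
    [0,0,-7],
    [0,0,-3],
    [0,0,-1],
    [0,0,0],
  ],
  yaw=[0,0,0,0,0,0,0,0],
  hand=[0.5,0.5,0.5,0.5,0.5,0.5,0.5,0.5],
)

```text
t: 2.6
tcp_pos: [0.6559, 0.0082, 0.1211]
eef_rot: [[-0.044, 0.999, 0.001], [0.999, 0.044, -0.0], [-0.0, 0.001, -1.0]]
wrist_force: [-0.0, -1.7, 0.3]
grip_width: 0.0428
finger_force: 0.0
```

drive_tool(
  travel=[
    [0,0,0],
    [0,0,0],
    [0,0,0],
    [0,0,0],
    [0,0,0],
    [0,0,0],
    [0,0,0],
    [0,0,0],
  ],
  yaw=[0,0,0,0,0,0,0,0],
  hand=[0,0,0,0,0,0,0,0],
)

```text
t: 3.6
tcp_pos: [0.6558, 0.0081, 0.1208]
eef_rot: [[-0.044, 0.999, 0.001], [0.999, 0.044, -0.0], [-0.0, 0.001, -1.0]]
wrist_force: [-0.1, -0.4, 5.4]
grip_width: 0.0115
finger_force: 30.7
```

drive_tool(
  travel=[
    [0,0,15],
    [0,0,40],
    [0,0,45],
  ],
  yaw=[0,0,0],
  hand=[0,0,0],
)

```text
t: 3.98
tcp_pos: [0.6547, 0.0082, 0.2208]
eef_rot: [[-0.044, 0.999, -0.002], [0.999, 0.044, 0.0], [0.0, -0.002, -1.0]]
wrist_force: [0.3, -0.4, 0.6]
grip_width: 0.0119
finger_force: 30.1
```

drive_tool(
  travel=[
    [-18,31,0],
    [-18,31,0],
    [-18,31,0],
    [-18,31,0],
    [-18,31,0],
    [-18,31,0],
    [-18,31,0],
    [-18,31,0],
    [-18,31,0],
    [-18,31,0],
    [-18,31,0],
    [-18,33,0],
  ],
  yaw=[-0.128,-0.128,-0.128,-0.128,-0.128,-0.128,-0.128,-0.128,-0.128,-0.128,-0.128,-0.128],
  hand=[0,0,0,0,0,0,0,0,0,0,0,0],
)

```text
t: 5.48
tcp_pos: [0.4387, 0.383, 0.2208]
eef_rot: [[0.997, 0.074, -0.0], [0.074, -0.997, -0.0], [-0.0, 0.0, -1.0]]
wrist_force: [0.1, 1.0, 1.0]
grip_width: 0.0118
finger_force: 30.1
```

drive_tool(
  travel=[
    [0,0,-40],
    [0,0,-45],
    [0,0,-45],
    [0,0,-40],
    [0,0,-20],
    [0,0,-10],
    [0,0,-6],
    [0,0,-3],
    [0,0,-1],
    [0,0,-1],
    [0,0,0],
  ],
  yaw=[0,0,0,0,0,0,0,0,0,0,0],
  hand=[0,0,0,0,0,0,0,0,0,0,0],
)

```text
t: 6.85
tcp_pos: [0.4396, 0.3823, 0.0096]
eef_rot: [[0.997, 0.079, 0.0], [0.079, -0.997, 0.0], [0.0, -0.0, -1.0]]
wrist_force: [-0.4, -0.2, -0.5]
grip_width: 0.0114
finger_force: 30.1
```

drive_tool(
  travel=[
    [0,0,0],
    [0,0,0],
    [0,0,0],
    [0,0,0],
  ],
  yaw=[0,0,0,0],
  hand=[0.45,0.45,0.45,0.45],
)

```text
t: 7.35
tcp_pos: [0.4395, 0.3822, 0.0093]
eef_rot: [[0.997, 0.079, 0.0], [0.079, -0.997, 0.0], [0.0, -0.0, -1.0]]
wrist_force: [-0.4, 0.7, 0.3]
grip_width: 0.0381
finger_force: 0.0
```

drive_tool(
  travel=[
    [0,0,20],
    [0,0,50],
    [0,0,50],
    [0,0,20],
  ],
  yaw=[0,0,0,0],
  hand=[0.45,0.45,0.45,0.45],
)

```text
t: 7.85
tcp_pos: [0.4409, 0.383, 0.1529]
eef_rot: [[0.997, 0.079, 0.005], [0.079, -0.997, 0.003], [0.005, -0.002, -1.0]]
wrist_force: [0.1, -0.3, -1.1]
grip_width: 0.0385
finger_force: 0.0
```

drive_tool(
  travel=[
    [5,-17,0],
    [5,-17,0],
    [5,-17,0],
    [5,-17,0],
    [5,-17,0],
    [5,-17,0],
    [5,-17,0],
    [3,-16,0],
    [0,0,-30],
    [0,0,-30],
  ],
  yaw=[0.178,0.178,0.178,0.178,0.178,0.178,0.178,0.178,0,0],
  hand=[0.55,0.55,0.55,0.55,0.55,0.55,0.55,0.55,0.55,0.55],
)

```text
t: 9.1
tcp_pos: [0.4779, 0.247, 0.0891]
eef_rot: [[0.069, 0.998, 0.001], [0.998, -0.069, 0.0], [0.001, 0.001, -1.0]]
wrist_force: [-0.5, -0.4, -1.4]
grip_width: 0.0468
finger_force: 0.0
```

drive_tool(
  travel=[
    [0,0,-30],
    [0,0,-25],
    [0,0,-16],
    [0,0,-10],
    [0,0,-5],
    [0,0,-2],
    [0,0,0],
  ],
  yaw=[0,0,0,0,0,0,0],
  hand=[0.55,0.55,0.55,0.55,0.55,0.55,0.55],
)

```text
t: 9.98
tcp_pos: [0.4778, 0.2473, 0.0018]
eef_rot: [[0.068, 0.998, 0.001], [0.998, -0.068, 0.0], [0.0, 0.001, -1.0]]
wrist_force: [0.5, -0.1, -0.9]
grip_width: 0.0467
finger_force: 0.0
```

```bash
python3 -c "
from h import *
im=cams.read_camera('scene')[:,:,::-1]
crop('scene',310,130,125,100,6,'a1',True,10)"
```

```text
(no output)
```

View pics/a1.png

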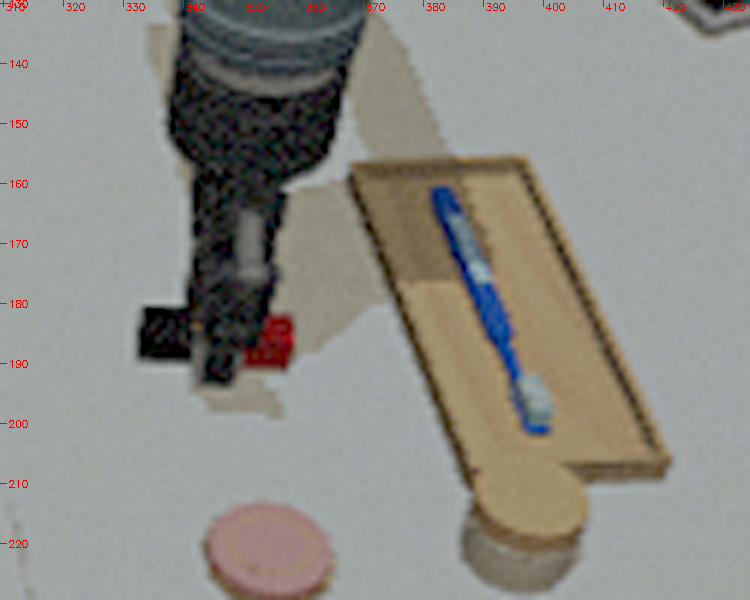

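The brush lies in the bamboo tray, tail (383,162) to head (397,200), clear of the walls. The fingers straddle the lipstick at (347,186). Now I grip it.

drive_tool(
  travel=[
    [0,0,3],
    [0,0,0],
    [0,0,0],
    [0,0,0],
    [0,0,0],
    [0,0,0],
    [0,0,0],
  ],
  yaw=[0,0,0,0,0,0,0],
  hand=[0.55,0,0,0,0,0,0],
)

```text
t: 10.95
tcp_pos: [0.4779, 0.2473, 0.0048]
eef_rot: [[0.068, 0.998, 0.001], [0.998, -0.068, 0.0], [0.0, 0.001, -1.0]]
wrist_force: [0.0, -0.1, 5.5]
grip_width: 0.0191
finger_force: 30.3
```

drive_tool(
  travel=[
    [0,0,15],
    [0,0,45],
    [0,0,55],
    [0,0,60],
  ],
  yaw=[0,0,0,0],
  hand=[0,0,0,0],
)

```text
t: 11.45
tcp_pos: [0.4766, 0.2469, 0.1811]
eef_rot: [[0.068, 0.998, -0.001], [0.998, -0.068, -0.0], [-0.0, -0.001, -1.0]]
wrist_force: [1.5, 0.9, 0.1]
grip_width: 0.0191
finger_force: 29.6
```

drive_tool(
  travel=[
    [-8,-53,0],
    [-8,-53,0],
    [-8,-53,0],
    [-8,-53,0],
    [-8,-53,0],
    [-8,-53,0],
    [-8,-53,0],
    [-8,-53,0],
    [-8,-53,0],
    [-8,-53,0],
    [-8,-53,0],
    [-8,-56,0],
  ],
  yaw=[-0.119,-0.119,-0.119,-0.119,-0.119,-0.119,-0.119,-0.119,-0.119,-0.119,-0.119,-0.119],
  hand=[0,0,0,0,0,0,0,0,0,0,0,0],
)

```text
t: 12.95
tcp_pos: [0.3808, -0.3932, 0.18]
eef_rot: [[0.998, 0.071, 0.0], [0.071, -0.998, 0.0], [0.0, -0.0, -1.0]]
wrist_force: [1.1, -0.2, 0.2]
grip_width: 0.0191
finger_force: 29.6
```

drive_tool(
  travel=[
    [0,0,-35],
    [0,0,-45],
    [0,0,-45],
    [0,0,-25],
    [0,0,-12],
    [0,0,-5],
    [0,0,-3],
    [0,0,-1],
    [0,0,0],
    [0,0,0],
  ],
  yaw=[0,0,0,0,0,0,0,0,0,0],
  hand=[0,0,0,0,0,0,0,0,0,0],
)

```text
t: 14.2
tcp_pos: [0.3817, -0.3921, 0.0088]
eef_rot: [[0.997, 0.075, 0.0], [0.075, -0.997, -0.001], [0.0, 0.001, -1.0]]
wrist_force: [0.0, 0.3, 1.8]
grip_width: 0.019
finger_force: 29.9
```

drive_tool(
  travel=[
    [0,0,0],
    [0,0,0],
    [0,0,0],
    [0,0,20],
    [0,0,40],
    [0,0,40],
  ],
  yaw=[0,0,0,0,0,0],
  hand=[0.42,0.42,0.42,0.42,0.42,0.42],
)

```text
t: 14.95
tcp_pos: [0.3813, -0.3915, 0.1091]
eef_rot: [[0.997, 0.075, -0.001], [0.075, -0.997, 0.001], [-0.0, -0.001, -1.0]]
wrist_force: [-0.1, 0.1, 0.0]
grip_width: 0.0358
finger_force: 0.0
```

drive_tool(
  travel=[
    [12,20,0],
    [12,20,0],
    [12,20,0],
    [12,20,0],
    [12,20,0],
    [12,20,0],
    [12,21,0],
    [11,22,0],
    [0,0,-30],
    [0,0,-20],
    [0,0,0],
  ],
  yaw=[0.143,0.143,0.143,0.143,0.143,0.143,0.143,0.143,0,0,0],
  hand=[0.42,0.42,0.42,0.42,0.42,0.42,0.42,0.42,0.42,0.42,0.42],
)

```text
t: 16.32
tcp_pos: [0.4754, -0.2279, 0.0569]
eef_rot: [[0.345, 0.939, -0.003], [0.939, -0.345, 0.002], [0.001, -0.004, -1.0]]
wrist_force: [0.6, -0.3, -0.0]
grip_width: 0.0359
finger_force: 0.0
```

```bash
python3 -c "
from h import *
crop('scene',95,140,130,100,6,'a2',True,10)"
```

```text
(no output)
```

View pics/a2.png

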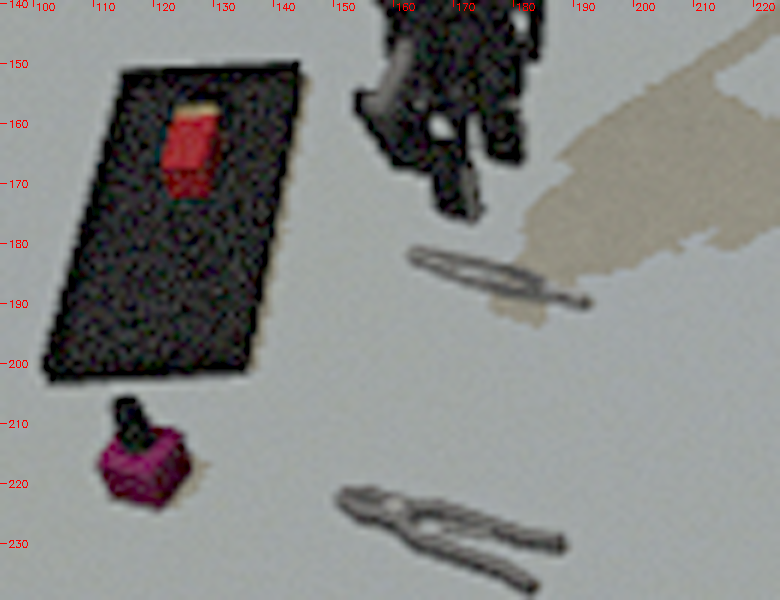

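The lipstick lies in the black tray around (123,163). The tweezers at (163,182)–(191,190) are untouched below the open gripper.

drive_tool(
  travel=[
    [1,0,-20],
    [0,0,-18],
    [0,0,-10],
    [0,0,-4],
    [0,0,-2],
    [0,0,0],
    [0,0,0],
  ],
  yaw=[0,0,0,0,0,0,0],
  hand=[0.42,0.42,0.42,0.42,0.42,0.42,0.42],
)

```text
t: 17.25
tcp_pos: [0.4777, -0.229, 0.0047]
eef_rot: [[0.345, 0.939, 0.001], [0.939, -0.345, -0.001], [-0.0, 0.001, -1.0]]
wrist_force: [-0.2, 1.1, 0.0]
grip_width: 0.0357
finger_force: 0.0
```

drive_tool(
  travel=[
    [0,0,0],
    [0,0,0],
    [0,0,0],
    [0,0,0],
    [0,0,0],
    [0,0,0],
  ],
  yaw=[0,0,0,0,0,0],
  hand=[0,0,0,0,0,0],
)

```text
t: 18.0
tcp_pos: [0.4777, -0.229, 0.0047]
eef_rot: [[0.345, 0.939, 0.0], [0.939, -0.345, -0.0], [-0.0, 0.001, -1.0]]
wrist_force: [0.4, 1.4, 5.5]
grip_width: 0.0134
finger_force: 30.9
```

drive_tool(
  travel=[
    [0,0,15],
    [0,0,50],
    [0,0,60],
    [0,0,60],
  ],
  yaw=[0,0,0,0],
  hand=[0,0,0,0],
)

```text
t: 18.5
tcp_pos: [0.4771, -0.2286, 0.1917]
eef_rot: [[0.345, 0.939, -0.0], [0.939, -0.345, -0.0], [-0.0, 0.0, -1.0]]
wrist_force: [0.3, -1.2, -0.6]
grip_width: 0.0131
finger_force: 30.3
```

drive_tool(
  travel=[
    [6,28,0],
    [7,28,0],
    [6,28,0],
    [7,28,0],
    [6,28,0],
    [7,28,0],
    [6,28,0],
    [7,29,0],
    [6,29,0],
    [7,29,0],
    [0,0,0],
  ],
  yaw=[-0.116,-0.116,-0.116,-0.116,-0.116,-0.116,-0.116,-0.116,-0.116,-0.116,0],
  hand=[0,0,0,0,0,0,0,0,0,0,0],
)

```text
t: 19.88
tcp_pos: [0.5424, 0.0559, 0.1898]
eef_rot: [[0.998, 0.061, 0.0], [0.061, -0.998, 0.0], [0.0, -0.0, -1.0]]
wrist_force: [-0.1, 0.1, 0.1]
grip_width: 0.0132
finger_force: 30.3
```

```bash
python3 -c "
from h import *
crop('top',185,130,100,120,5,'a3',True,10)"
```

```text
(no output)
```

View pics/a3.png

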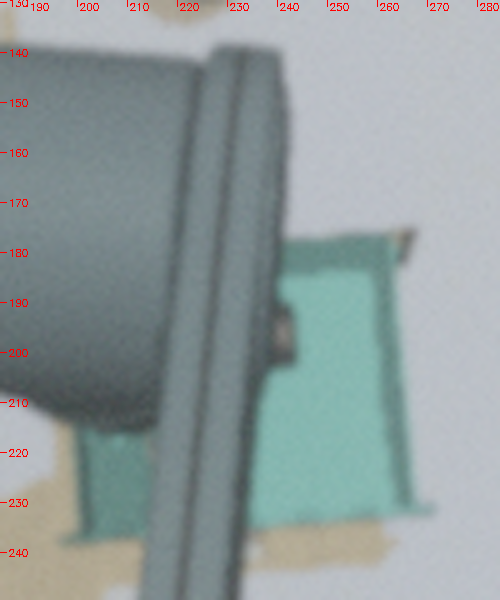

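The arm hides the tweezers in this view; the drawer's edges stay where they were. I lower them.

drive_tool(
  travel=[
    [0,0,-35],
    [0,0,-35],
    [0,0,-24],
    [0,0,-12],
    [0,0,-6],
    [0,0,-3],
    [0,0,-2],
    [0,0,0],
    [0,0,0],
  ],
  yaw=[0,0,0,0,0,0,0,0,0],
  hand=[0,0,0,0,0,0,0,0,0],
)

```text
t: 21.05
tcp_pos: [0.5427, 0.0542, 0.0727]
eef_rot: [[0.998, 0.059, 0.001], [0.059, -0.998, -0.0], [0.001, 0.0, -1.0]]
wrist_force: [0.9, 0.3, -1.0]
grip_width: 0.0135
finger_force: 30.3
```

drive_tool(
  travel=[
    [0,0,-2],
    [0,0,0],
    [0,0,0],
    [0,0,0],
    [0,0,0],
    [0,0,15],
    [0,0,35],
    [0,0,50],
  ],
  yaw=[0,0,0,0,0,0,0,0],
  hand=[0,0,0.36,0.36,0.36,0.36,0.36,0.36],
)

```text
t: 22.05
tcp_pos: [0.5416, 0.0542, 0.1711]
eef_rot: [[0.998, 0.059, -0.002], [0.059, -0.998, 0.0], [-0.002, -0.0, -1.0]]
wrist_force: [-0.1, -0.8, 0.0]
grip_width: 0.0307
finger_force: 0.0
```

drive_tool(
  travel=[
    [10,-27,0],
    [10,-27,0],
    [10,-27,0],
    [10,-27,0],
    [10,-27,0],
    [10,-27,0],
    [10,-27,0],
    [10,-27,0],
    [10,-28,0],
    [9,-28,0],
    [0,0,-50],
    [0,0,-40],
  ],
  yaw=[0.113,0.113,0.113,0.113,0.113,0.113,0.113,0.113,0.113,0.117,0,0],
  hand=[0.6,0.6,0.6,0.6,0.6,0.6,0.6,0.6,0.6,0.6,0.6,0.6],
)

```text
t: 23.55
tcp_pos: [0.6415, -0.2185, 0.0801]
eef_rot: [[0.37, 0.929, 0.001], [0.929, -0.37, -0.0], [-0.0, 0.001, -1.0]]
wrist_force: [-0.4, 0.8, -1.0]
grip_width: 0.0514
finger_force: 0.0
```

```bash
python3 -c "
from h import *
crop('scene',135,150,175,110,4.5,'a4',True,10)"
```

```text
(no output)
```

View pics/a4.png

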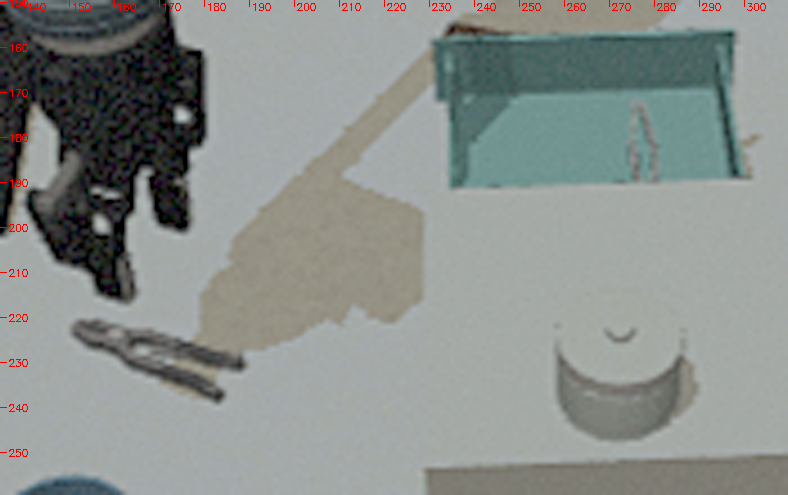

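The tweezers lie in the drawer at about (276,180), near its left side. The nipper is unmoved under the gripper, so I grasp it next.

drive_tool(
  travel=[
    [0,0,-30],
    [0,0,-22],
    [0,0,-13],
    [0,0,-6],
    [0,0,-4],
    [0,0,-1],
    [0,0,0],
    [0,0,0],
  ],
  yaw=[0,0,0,0,0,0,0,0],
  hand=[0.6,0.6,0.6,0.6,0.6,0.6,0.6,0.6],
)

```text
t: 24.6
tcp_pos: [0.6417, -0.218, 0.0048]
eef_rot: [[0.369, 0.929, 0.001], [0.929, -0.369, -0.0], [-0.0, 0.001, -1.0]]
wrist_force: [0.4, -0.3, 0.1]
grip_width: 0.0513
finger_force: 0.0
```

drive_tool(
  travel=[
    [0,0,0],
    [0,0,0],
    [0,0,0],
    [0,0,0],
    [0,0,0],
    [0,0,0],
  ],
  yaw=[0,0,0,0,0,0],
  hand=[0,0,0,0,0,0],
)

```text
t: 25.35
tcp_pos: [0.6417, -0.2179, 0.0046]
eef_rot: [[0.369, 0.929, 0.0], [0.929, -0.369, -0.0], [-0.0, 0.001, -1.0]]
wrist_force: [-1.1, -0.2, 4.4]
grip_width: 0.0236
finger_force: 29.9
```

drive_tool(
  travel=[
    [0,0,15],
    [0,0,50],
    [0,0,60],
    [0,0,60],
  ],
  yaw=[0,0,0,0],
  hand=[0,0,0,0],
)

```text
t: 25.85
tcp_pos: [0.641, -0.2176, 0.1914]
eef_rot: [[0.369, 0.929, -0.001], [0.929, -0.369, 0.0], [0.0, -0.001, -1.0]]
wrist_force: [1.6, 0.1, 0.2]
grip_width: 0.0239
finger_force: 29.7
```

drive_tool(
  travel=[
    [-9,20,0],
    [-9,20,0],
    [-9,20,0],
    [-9,20,0],
    [-9,20,0],
    [-9,20,0],
    [-9,21,0],
    [-9,21,0],
    [-8,21,0],
    [-8,21,0],
    [0,0,0],
    [0,0,0],
  ],
  yaw=[-0.113,-0.113,-0.113,-0.113,-0.113,-0.113,-0.113,-0.113,-0.113,-0.113,0,0],
  hand=[0,0,0,0,0,0,0,0,0,0,0,0],
)

```text
t: 27.35
tcp_pos: [0.5537, -0.0143, 0.1897]
eef_rot: [[0.998, 0.065, 0.001], [0.065, -0.998, -0.001], [0.001, 0.001, -1.0]]
wrist_force: [-0.5, 0.3, -1.0]
grip_width: 0.0234
finger_force: 29.7
```

drive_tool(
  travel=[
    [0,0,-35],
    [0,0,-35],
    [0,0,-24],
    [0,0,-12],
    [0,0,-6],
    [0,0,-4],
    [0,0,-2],
    [0,0,0],
    [0,0,0],
  ],
  yaw=[0,0,0,0,0,0,0,0,0],
  hand=[0,0,0,0,0,0,0,0,0],
)

```text
t: 28.48
tcp_pos: [0.5537, -0.0138, 0.0717]
eef_rot: [[0.998, 0.063, 0.001], [0.063, -0.998, -0.0], [0.001, 0.0, -1.0]]
wrist_force: [-0.6, -0.2, -0.5]
grip_width: 0.0236
finger_force: 29.7
```

drive_tool(
  travel=[
    [0,0,-1],
    [0,0,0],
    [0,0,0],
    [0,0,0],
    [0,0,0],
    [0,0,15],
    [0,0,35],
    [0,0,50],
  ],
  yaw=[0,0,0,0,0,0,0,0],
  hand=[0,0.48,0.48,0.48,0.48,0.48,0.48,0.48],
)

```text
t: 29.48
tcp_pos: [0.5526, -0.0137, 0.1712]
eef_rot: [[0.998, 0.063, -0.002], [0.063, -0.998, 0.001], [-0.002, -0.001, -1.0]]
wrist_force: [0.8, -0.3, -0.3]
grip_width: 0.0414
finger_force: 0.0
```

drive_tool(
  travel=[
    [5,22,0],
    [5,22,0],
    [5,22,0],
    [5,22,0],
    [5,22,0],
    [5,22,0],
    [5,22,0],
    [5,22,0],
    [5,22,0],
    [5,22,0],
    [5,23,0],
    [5,23,0],
  ],
  yaw=[0.132,0.132,0.132,0.132,0.132,0.132,0.132,0.132,0.132,0.132,0.132,0.132],
  hand=[0.48,0.48,0.48,0.9,0.9,0.9,0.9,0.9,0.9,0.9,0.9,0.9],
)

```text
t: 30.98
tcp_pos: [0.6137, 0.253, 0.1716]
eef_rot: [[-0.08, 0.997, 0.001], [0.997, 0.08, 0.0], [0.0, 0.001, -1.0]]
wrist_force: [0.2, -0.3, 0.2]
grip_width: 0.0766
finger_force: 0.0
```

drive_tool(
  travel=[
    [0,0,-40],
    [0,0,-40],
    [0,0,-35],
    [0,0,0],
    [0,0,0],
  ],
  yaw=[0,0,0,0,0],
  hand=[0.9,0.9,0.9,0.9,0.9],
)

```text
t: 31.6
tcp_pos: [0.6147, 0.2524, 0.0573]
eef_rot: [[-0.076, 0.997, 0.002], [0.997, 0.076, 0.001], [0.0, 0.003, -1.0]]
wrist_force: [0.4, 0.6, -0.5]
grip_width: 0.0765
finger_force: 0.0
```

```bash
python3 -c "
from h import *
crop('scene',225,145,160,110,4.8,'a5',True,10)"
```

```text
(no output)
```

View pics/a5.png

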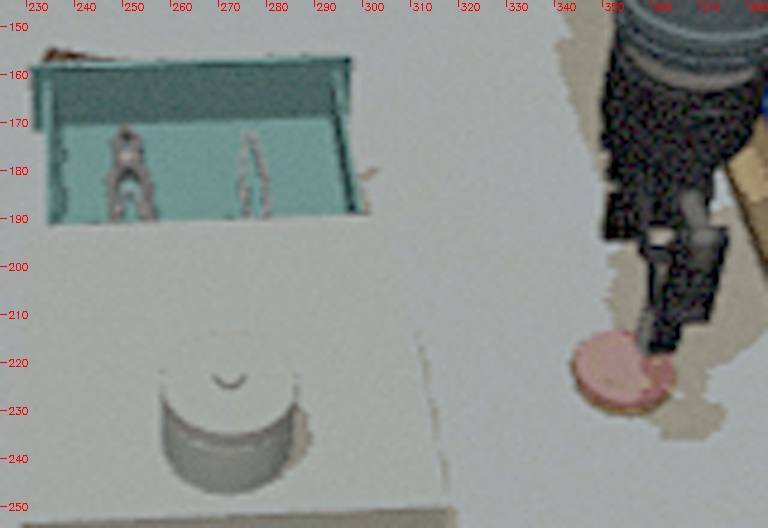

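The nipper (251,180) and tweezers (276,180) lie side by side in the drawer, and the jar has not moved. Now the compact.

drive_tool(
  travel=[
    [0,0,-20],
    [0,0,-18],
    [0,0,-10],
    [0,0,-5],
    [0,0,-2],
    [0,0,-1],
    [0,0,0],
  ],
  yaw=[0,0,0,0,0,0,0],
  hand=[0.9,0.9,0.9,0.9,0.9,0.9,0.9],
)

```text
t: 32.52
tcp_pos: [0.6137, 0.2523, -0.0004]
eef_rot: [[-0.076, 0.997, 0.001], [0.997, 0.076, 0.0], [0.0, 0.001, -1.0]]
wrist_force: [-0.4, -0.3, 0.3]
grip_width: 0.0769
finger_force: 0.0
```

drive_tool(
  travel=[
    [0,0,0],
    [0,0,0],
    [0,0,0],
    [0,0,0],
    [0,0,0],
    [0,0,0],
  ],
  yaw=[0,0,0,0,0,0],
  hand=[0.4,0.4,0.4,0.4,0.4,0.4],
)

```text
t: 33.28
tcp_pos: [0.6139, 0.2523, -0.0]
eef_rot: [[-0.076, 0.997, 0.001], [0.997, 0.076, 0.0], [0.0, 0.001, -1.0]]
wrist_force: [0.0, -0.8, 5.9]
grip_width: 0.0527
finger_force: 31.8
```

drive_tool(
  travel=[
    [0,0,15],
    [0,0,50],
    [0,0,60],
    [0,0,60],
  ],
  yaw=[0,0,0,0],
  hand=[0.4,0.4,0.4,0.4],
)

```text
t: 33.78
tcp_pos: [0.613, 0.2521, 0.1864]
eef_rot: [[-0.076, 0.997, -0.0], [0.997, 0.076, -0.0], [-0.0, -0.0, -1.0]]
wrist_force: [1.4, 0.7, -0.5]
grip_width: 0.0527
finger_force: 31.8
```

drive_tool(
  travel=[
    [-11,-53,0],
    [-11,-53,0],
    [-11,-53,0],
    [-11,-53,0],
    [-11,-53,0],
    [-11,-53,0],
    [-11,-53,0],
    [-11,-53,0],
    [-11,-53,0],
    [-11,-53,0],
    [-11,-53,0],
    [-12,-54,0],
  ],
  yaw=[0,0,0,0,0,0,0,0,0,0,0,0],
  hand=[0.4,0.4,0.4,0.4,0.4,0.4,0.4,0.4,0.4,0.4,0.4,0.4],
)

```text
t: 35.28
tcp_pos: [0.4798, -0.3863, 0.1849]
eef_rot: [[-0.076, 0.997, 0.0], [0.997, 0.076, -0.0], [-0.0, 0.0, -1.0]]
wrist_force: [0.6, 0.5, 0.0]
grip_width: 0.0522
finger_force: 31.8
```

drive_tool(
  travel=[
    [0,0,-35],
    [0,0,-45],
    [0,0,-45],
    [0,0,-30],
    [0,0,-14],
    [0,0,-6],
    [0,0,-3],
    [0,0,-1],
    [0,0,0],
    [0,0,0],
  ],
  yaw=[0,0,0,0,0,0,0,0,0,0],
  hand=[0.4,0.4,0.4,0.4,0.4,0.4,0.4,0.4,0.4,0.4],
)

```text
t: 36.52
tcp_pos: [0.4807, -0.3851, 0.0059]
eef_rot: [[-0.076, 0.997, 0.001], [0.997, 0.076, -0.001], [-0.001, 0.001, -1.0]]
wrist_force: [-1.4, 0.2, -0.9]
grip_width: 0.0525
finger_force: 31.8
```

drive_tool(
  travel=[
    [0,0,-1],
    [0,0,0],
    [0,0,0],
    [0,0,0],
    [0,0,0],
    [0,0,15],
    [0,0,50],
    [0,0,60],
    [0,0,50],
  ],
  yaw=[0,0,0,0,0,0,0,0,0],
  hand=[0.4,0.76,0.76,0.76,0.76,0.76,0.76,0.76,0.76],
)

```text
t: 37.65
tcp_pos: [0.4807, -0.3851, 0.183]
eef_rot: [[-0.076, 0.997, 0.002], [0.997, 0.076, -0.002], [-0.002, 0.002, -1.0]]
wrist_force: [0.2, -0.5, -0.1]
grip_width: 0.0649
finger_force: 0.0
```

drive_tool(
  travel=[
    [-4,33,0],
    [-4,33,0],
    [-4,33,0],
    [-4,33,0],
    [-4,33,0],
    [-4,33,0],
    [-4,33,0],
    [-4,34,0],
    [-4,34,0],
    [-4,34,0],
    [-4,34,0],
    [-4,34,0],
  ],
  yaw=[-0.132,-0.132,-0.132,-0.132,-0.132,-0.132,-0.132,-0.132,-0.132,-0.132,-0.132,-0.132],
  hand=[0.55,0.55,0.55,0.55,0.55,0.55,0.55,0.55,0.55,0.55,0.55,0.55],
)

```text
t: 39.15
tcp_pos: [0.4324, 0.0172, 0.1805]
eef_rot: [[0.998, 0.058, 0.002], [0.058, -0.998, -0.0], [0.002, 0.0, -1.0]]
wrist_force: [0.9, -0.4, 0.1]
grip_width: 0.047
finger_force: 0.0
```

```bash
python3 -c "
from h import *
crop('scene',95,100,230,150,3.4,'a6',True,10)"
```

```text
(no output)
```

View pics/a6.png

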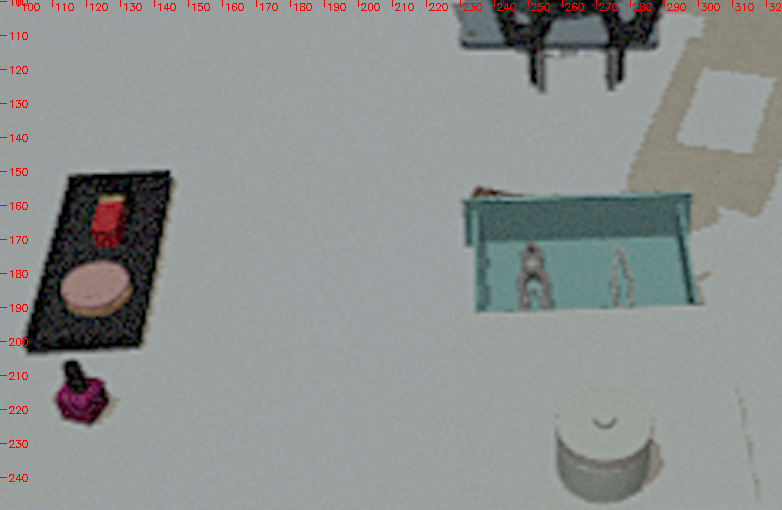

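The compact (121,185) and lipstick (123,165) lie in the black tray, and the drawer contents are unchanged. I go down in front of the knob and push.

drive_tool(
  travel=[
    [0,0,-35],
    [0,0,-35],
    [0,0,-20],
    [0,0,-10],
    [0,0,-5],
    [0,0,0],
    [0,0,0],
  ],
  yaw=[0,0,0,0,0,0,0],
  hand=[0.55,0.55,0.55,0.55,0.55,0.55,0.55],
)

```text
t: 40.08
tcp_pos: [0.433, 0.016, 0.075]
eef_rot: [[0.998, 0.063, 0.001], [0.063, -0.998, -0.0], [0.001, 0.0, -1.0]]
wrist_force: [0.4, 0.8, 0.2]
grip_width: 0.0468
finger_force: 0.0
```

drive_tool(
  travel=[
    [5,0,0],
    [5,0,0],
    [5,0,0],
    [5,0,0],
    [5,0,0],
    [5,1,0],
    [5,1,0],
    [5,0,0],
  ],
  yaw=[0,0,0,0,0,0,0,0],
  hand=[0.55,0.55,0.55,0.55,0.55,0.55,0.55,0.55],
)

```text
t: 41.08
tcp_pos: [0.4723, 0.0185, 0.0741]
eef_rot: [[0.998, 0.063, -0.001], [0.063, -0.998, 0.0], [-0.001, -0.001, -1.0]]
wrist_force: [-1.7, 2.0, 1.0]
grip_width: 0.047
finger_force: 0.8
```

drive_tool(
  travel=[
    [5,0,0],
    [5,0,0],
    [5,1,0],
    [5,0,0],
    [5,0,0],
    [5,1,0],
    [5,0,0],
    [5,0,0],
    [5,1,0],
    [5,0,0],
    [5,0,0],
    [5,1,0],
  ],
  yaw=[0,0,0,0,0,0,0,0,0,0,0,0],
  hand=[0.55,0.55,0.55,0.55,0.55,0.55,0.55,0.55,0.55,0.55,0.55,0.55],
)

```text
t: 42.58
tcp_pos: [0.5329, 0.0219, 0.0744]
eef_rot: [[0.998, 0.063, 0.0], [0.063, -0.998, -0.001], [0.0, 0.001, -1.0]]
wrist_force: [-0.9, -1.7, 0.6]
grip_width: 0.0469
finger_force: 0.8
```

drive_tool(
  travel=[
    [5,0,0],
    [5,0,0],
    [5,1,0],
    [5,0,0],
    [5,0,0],
    [5,1,0],
    [5,0,0],
    [5,0,0],
    [4,0,0],
  ],
  yaw=[0,0,0,0,0,0,0,0,0],
  hand=[0.55,0.55,0.55,0.55,0.55,0.55,0.55,0.55,0.55],
)

```text
t: 43.7
tcp_pos: [0.5767, 0.0244, 0.0742]
eef_rot: [[0.998, 0.063, -0.0], [0.063, -0.998, 0.0], [-0.0, -0.0, -1.0]]
wrist_force: [-0.9, 0.8, -0.3]
grip_width: 0.0469
finger_force: 0.8
```

Now small steps until the force rises.

drive_tool(
  travel=[
    [3,0,0],
    [3,0,0],
    [3,1,0],
    [3,0,0],
    [2,0,0],
    [0,0,0],
  ],
  yaw=[0,0,0,0,0,0],
  hand=[0.55,0.55,0.55,0.55,0.55,0.55],
)

```text
t: 44.45
tcp_pos: [0.5909, 0.0252, 0.0744]
eef_rot: [[0.998, 0.063, 0.001], [0.063, -0.998, 0.0], [0.001, 0.0, -1.0]]
wrist_force: [-0.1, 0.5, -0.1]
grip_width: 0.047
finger_force: 0.2
```

drive_tool(
  travel=[
    [2,0,0],
    [2,0,0],
    [2,0,0],
    [0,0,0],
  ],
  yaw=[0,0,0,0],
  hand=[0.55,0.55,0.55,0.55],
)

```text
t: 44.95
tcp_pos: [0.5968, 0.0252, 0.0743]
eef_rot: [[0.998, 0.063, 0.001], [0.063, -0.998, -0.0], [0.001, 0.0, -1.0]]
wrist_force: [-0.1, 0.4, -0.0]
grip_width: 0.0469
finger_force: 0.2
```

drive_tool(
  travel=[
    [2,0,0],
    [2,0,0],
    [0,0,0],
  ],
  yaw=[0,0,0],
  hand=[0.55,0.55,0.55],
)

```text
t: 45.32
tcp_pos: [0.5987, 0.0252, 0.0743]
eef_rot: [[0.998, 0.063, -0.004], [0.063, -0.998, 0.0], [-0.004, -0.0, -1.0]]
wrist_force: [-8.0, 0.7, 6.0]
grip_width: 0.0467
finger_force: 3.7
```

The force rises at x = 0.599, about 130 mm after contact, so the drawer is on its stop. I back off and check.

drive_tool(
  travel=[
    [1,0,0],
    [0,0,0],
    [-10,0,0],
    [-30,-2,0],
    [-40,-2,0],
    [-40,-2,40],
    [-20,0,60],
    [-20,0,50],
    [0,50,0],
    [0,60,0],
    [0,60,0],
    [0,60,0],
  ],
  yaw=[0,0,0,0,0,0,0,0,0,0,0,0],
  hand=[0.55,0.55,0.55,0.55,0.55,0.55,0.55,0.55,0.55,0.55,0.55,0.55],
)

```text
t: 46.82
tcp_pos: [0.4421, 0.251, 0.2241]
eef_rot: [[0.998, 0.062, 0.003], [0.062, -0.998, 0.001], [0.003, -0.0, -1.0]]
wrist_force: [1.1, 0.0, 0.2]
grip_width: 0.0468
finger_force: 0.0
```

```bash
python3 -c "
from h import *
crop('top',70,90,350,205,2.28,'f1',True,20)
crop('scene',95,130,335,150,2.38,'f2',True,20)
a=cv2.imread('pics/f1.png');b=cv2.imread('pics/f2.png')
w=790;r=lambda i:i[:,:w] 
o=np.vstack([r(a)[:,:],r(b)]);o=cv2.resize(o,None,fx=600/o.shape[0],fy=600/o.shape[0],interpolation=cv2.INTER_AREA);cv2.imwrite('pics/f.png',o);print(o.shape)"
```

```text
(600, 575, 3)
```

View pics/f.png

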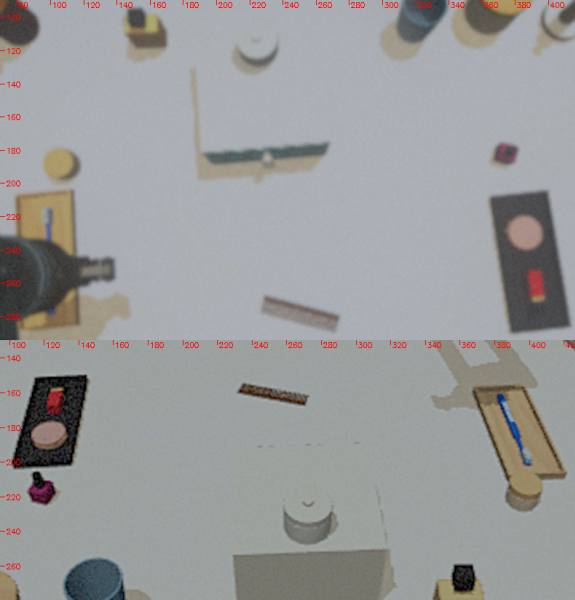

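The drawer front now sits flush at the unit's edge (top 205–265, 182). The brush lies in the bamboo tray, the lipstick and compact lie centrally in the black tray, and the jar is in place. The arm is clear, so I hand in.

```bash
python3 -c "
from plant import order
print(order.hand_in())"
```

```text
the job is handed in; nothing more can be done
None
```

I put all five items away, pushed the drawer to its stop and handed the job in at about 47 s; the hand-in returned no verdict. The last pictures show the brush, lipstick and compact in their trays and the jar in place. I saw the tweezers and nipper flat in the drawer just before the push, not after it shut.

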